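# Refit the heat sinks to the bare circuit boards

### The job

On this computer repair bench four boards have lost their finned aluminium heat sinks: take the heat sinks one after another and set each, fins up, on the board whose bare copper pad has the same outline as its base (large square, small square, long bar, round), centred on the pad and lined up with its edges. A square one may sit in any quarter turn and the bar either way round. Set them down gently rather than dropping them, and leave the fan and the paste jar where they are.

Things in the scene. Friction and masses are not known exactly. Their poses are not given: they have to be found in the camera images.
- sink_large: Loose bare-aluminium heat sink with a flat base and upright fins, standing on the table fins up; pick it up by its sides as if it were a solid block. Large square: 56 x 56 mm, 28 mm tall, about 110 g. Fins run along x. Origin at the centre of its underside, z up.
- sink_small: Loose bare-aluminium heat sink with a flat base and upright fins, standing on the table fins up; pick it up by its sides as if it were a solid block. Small square: 34 x 34 mm, 24 mm tall, about 40 g. Fins run along x. Origin at the centre of its underside, z up.
- sink_bar: Loose bare-aluminium heat sink with a flat base and upright fins, standing on the table fins up; pick it up by its sides as if it were a solid block. Long bar: 84 mm along x, 24 mm along y, 28 mm tall, about 70 g. Origin at the centre of its underside, z up.
- sink_round: Loose bare-aluminium heat sink with a flat base and upright fins, standing on the table fins up; pick it up by its sides as if it were a solid block. Round, with fins radiating from a core: 46 mm diameter, 28 mm tall, about 60 g. Origin at the centre of its underside, z up.
- board_large: Green circuit board, fixed, its top face 8 mm above the table; in the frame below it spans x -46 to +78 mm and y -50 to +50 mm. Its bare copper pad is a large square, 56 x 56 mm, sides along x and y. The pad's flat top is 11 mm above the table, 3 mm proud of the board. A row of connectors 10 mm tall stands on the board along its +x edge (x 64 to 76 mm); all else on the board is flat. Origin at table height under the centre of the pad, z up.
- board_small: Green circuit board, fixed, its top face 8 mm above the table; in the frame below it spans x -46 to +78 mm and y -50 to +50 mm. Its bare copper pad is a small square, 34 x 34 mm, sides along x and y. The pad's flat top is 11 mm above the table, 3 mm proud of the board. A row of connectors 10 mm tall stands on the board along its +x edge (x 64 to 76 mm); all else on the board is flat. Origin at table height under the centre of the pad, z up.
- board_bar: Green circuit board, fixed, its top face 8 mm above the table; in the frame below it spans x -46 to +78 mm and y -50 to +50 mm. Its bare copper pad is a long strip, 84 mm along x and 24 mm along y. The pad's flat top is 11 mm above the table, 3 mm proud of the board. A row of connectors 10 mm tall stands on the board along its +x edge (x 64 to 76 mm); all else on the board is flat. Origin at table height under the centre of the pad, z up.
- board_round: Green circuit board, fixed, its top face 8 mm above the table; in the frame below it spans x -46 to +78 mm and y -50 to +50 mm. Its bare copper pad is a disc of 46 mm diameter. The pad's flat top is 11 mm above the table, 3 mm proud of the board. A row of connectors 10 mm tall stands on the board along its +x edge (x 64 to 76 mm); all else on the board is flat. Origin at table height under the centre of the pad, z up.
- fan: Square black plastic case fan lying flat among the heat sinks, loose, 60 x 60 mm, 25 mm tall, round hub and blades inside. Not to be moved. Origin at the centre of its underside, z up.
- paste_jar: Small round jar with a grey cap standing among the heat sinks, loose, 42 mm diameter, 34 mm tall. Not to be moved. Origin at the centre of its underside, z up.
Things that resemble listed ones, but are neither listed nor needed, are in the scene too. Leave any green or yellow look-alike of the sink_bar alone. What is shaped like the sink_small but green is not meant.

How it is judged (in metres and radians):
At the end, for the whole second after the job is handed in: Each heat sink rests released, still and upright (0.1 rad) on the pad of its own outline: centres within 10 mm, underside 8 to 14 mm above the table; squares within 0.2 rad of the pad edges in any quarter turn, bar within 0.2 rad either way round, round one at any yaw (horizontal distance between sink_large and board_large below 0.01 m and z of sink_large in the frame of board_large between 0.008 and 0.014 m and angle between each of sink_large, sink_small, sink_bar, sink_round's own z axis and vertical below 0.1 rad and linear speed of each of sink_large, sink_small, sink_bar, sink_round below 0.01 m/s and (angle between the x axis of sink_large and the x axis of board_large, either way round below 0.2 rad or angle between the x axis of sink_large and the y axis of board_large, either way round below 0.2 rad) and horizontal distance between sink_small and board_small below 0.01 m and z of sink_small in the frame of board_small between 0.008 and 0.014 m and (angle between the x axis of sink_small and the x axis of board_small, either way round below 0.2 rad or angle between the x axis of sink_small and the y axis of board_small, either way round below 0.2 rad) and horizontal distance between sink_bar and board_bar below 0.01 m and z of sink_bar in the frame of board_bar between 0.008 and 0.014 m and angle between the x axis of sink_bar and the x axis of board_bar, either way round below 0.2 rad and horizontal distance between sink_round and board_round below 0.01 m and z of sink_round in the frame of board_round between 0.008 and 0.014 m); the robot touches nothing.
It fails at once if a heat sink is dropped: it moves faster than 0.6 m/s without the gripper touching it (a free fall of about 20 mm) ((contact force between sink_large and the fingers below 0.05 N and linear speed of sink_large above 0.6 m/s) or (contact force between sink_small and the fingers below 0.05 N and linear speed of sink_small above 0.6 m/s) or (contact force between sink_bar and the fingers below 0.05 N and linear speed of sink_bar above 0.6 m/s) or (contact force between sink_round and the fingers below 0.05 N and linear speed of sink_round above 0.6 m/s)).
It fails at once if the cooling fan is displaced by more than 20 mm (distance of fan from where it was at the start of the episode above 0.02 m).
It fails at once if the paste jar is displaced by more than 20 mm (distance of paste_jar from where it was at the start of the episode above 0.02 m).
It also fails if it takes over 96 s, if anything falls off the work surface, if the arm or the gripper's body presses on something with over 40 N, if the wrist force passes 120 N, or if a joint passes its speed limit or range.

### The arm

A 6-joint arm with a two-finger parallel gripper is mounted at the origin on the work surface. World frame = base frame: x ahead of the robot, y to its left, z up, the work surface at z = 0. Lengths are in mm, angles in degrees, forces in N, time in s.
With the tool pointing down it reaches from about 350 to 925 mm from the base axis. Payload 6.4 kg.
Tool frame: the origin (TCP) lies on the centre line of the jaws, within the pads' length; the fingertips stand 17 mm ahead of it and the grasp point (between the pads) lies 2 mm behind it; z points along the fingers, y is the line along which they close (so a half turn about z gives the same grasp; the last joint's range is limited). The gripper opens to 94 mm and grips with 3 to 60 N. Pads are 16 mm wide; open, the fingers measure 119 mm over their backs; the gripper's body (75 mm by 177 mm) begins 78 mm behind the grasp point.
Start: joints at [-79.074, 14.043, 89.255, -0, 76.702, -9.975], TCP at [231.901, -607.236, 222.455] pointing down, gripper open.
Joint ranges: [-179.41, 179.41], [-58.25, 129.5], [7.25, 145.43], [-54.29, 234.29], [11.92, 165.04], [-157.13, 157.13]. Speed limits (degrees/s): [147.25, 147.25, 180, 180, 180, 180].

### API

Orientations are given as a 3x3 rotation matrix whose columns are the frame's x, y, z axes.
In Python, from cell import env, imaging gives the robot as it stands.
- The arm moves only by the shell command python3 -m jog 'ROWS' [FORCE]. ROWS is JSON, a list of rows, each a list of 5 numbers: the opening, from 0 (shut) to 1 (fully open), then the shift along the tool's x, y, z in m, then the turn about the tool's z in rad. In form: [[grip, tx, ty, tz, roll], ...]. A call has 1 to 5 rows; each row shifts and turns the commanded pose from where the row before left it, along the tool's axes as they then stand; what a row does not reach is not made up. A row lasts 1/10 s, in which the tool goes at most 50 mm and 8.59 degrees, less where a joint would pass 70% of its speed; a pose out of reach is approached as far as the arm can. A call is refused whole if a number of a shift passes 0.05 or a number of a turn 0.15, either way. A call with a gripper value outside its range is refused whole. The fingers move at their own pace and stop on an object; FORCE is the grip in N (left out, the last holds). Time passes only in rows, so rows that do not move let the fingers close. It gives the time, the measured TCP pose, the force, the opening and the grip force at its end, in the units of the state.
- env.sense(): the state, without advancing time (a new reading comes with each control period).
- imaging.capture(name): name is "scene" or "top" or "wrist"; returns a dict with "frame" (420x560x3 uint8, red, green, blue), "fx", "fy", "cx", "cy" (pixels), "rvec" (rotation vector, rad) and "tvec" (3), from world to camera coordinates, as OpenCV has them; the wrist camera has in their place "tool_from_camera" (4x4, takes a point from camera to tool coordinates, whose origin is the TCP and whose axes are the flange's). Camera axes: x right, y down, z forward; pixel columns grow to the right and rows downward; lengths in mm; the calibration is good to about 2 mm. A picture is of the moment at which its call begins: read the wrist's pose just before it. There is no depth.
- env.close_job(): hands the job in; it is judged then, once.
The state is a dict: "t": time; "joints": joint angles; "joint_velocities": joint speeds; "joint_torque": joint torques, N m; "position": TCP position; "ee_rot": TCP orientation; "contact_force": force on the tool from outside, world axes, zero at the start; "wrist_torque": the same for the moment, N m; "width": finger opening in mm; "grip_force": force on a finger pad.
Only numpy, scipy, OpenCV 4.12 (cv2) and the standard library are available. Lean on these libraries where they do the work, as an engineer would, in place of code of your own. Each camera call takes 0.05 s, during which the arm holds its last target. There are 200 camera calls.

## Working session

There is one attempt and no reset: what is moved stays moved. The work goes in short steps, Python scripts to look and compute and a shell command to move; the robot and the scene stay as the last step left them, time stands still between calls to the robot, and variables do not carry over. Pictures are saved under pics/ and viewed, at most 14 in all, crops included, and the job is handed in when it is done.

```bash
ls; mkdir -p pics; python3 - <<'E'
from cell import env, imaging
import cv2,pickle
s=env.sense();print(s['t'],s['position'],s['ee_rot'],s['width'])
for n in ("top","scene"):
    c=imaging.capture(n);pickle.dump(c,open(n+'.pkl','wb'))
    cv2.imwrite(f'pics/{n}0.png',cv2.resize(c['frame'][:,:,::-1],None,fx=1.4,fy=1.4,interpolation=cv2.INTER_CUBIC))
    print(n,{k:v for k,v in c.items() if k!='frame'})
E
```

```text
pics
0.0 [ 231.78293994 -606.66121922  221.37586186] [[ 9.34197890e-01  3.56755059e-01 -3.59687604e-04]
 [ 3.56755087e-01 -9.34196081e-01  1.86827940e-03]
 [ 3.30499376e-04 -1.87366305e-03 -9.99998190e-01]] 94.09833728393542
top {'fx': 525.9931017675244, 'fy': 525.9931017675244, 'cx': 282.7026485403868, 'cy': 208.35592973985894, 'rvec': array([ 2.15113899, -2.16946349,  0.16734289]), 'tvec': array([  -7.42243693,  461.1287638 , 1120.18292407])}
scene {'fx': 437.49786537710315, 'fy': 437.49786537710315, 'cx': 278.44191519441387, 'cy': 209.34538289556792, 'rvec': array([ 1.72172507,  2.06325096, -0.61632965]), 'tvec': array([  90.71584187, -359.78820701, 1431.15340096])}
```

View pics/top0.png

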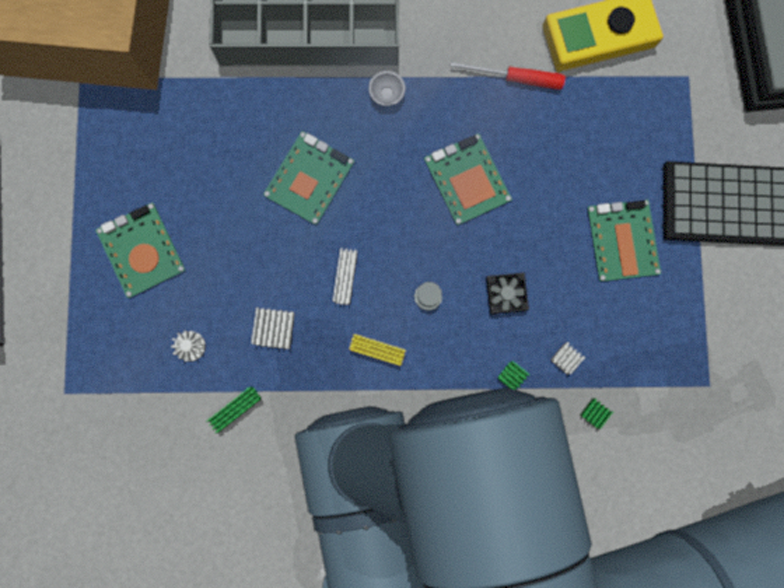

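View pics/scene0.png

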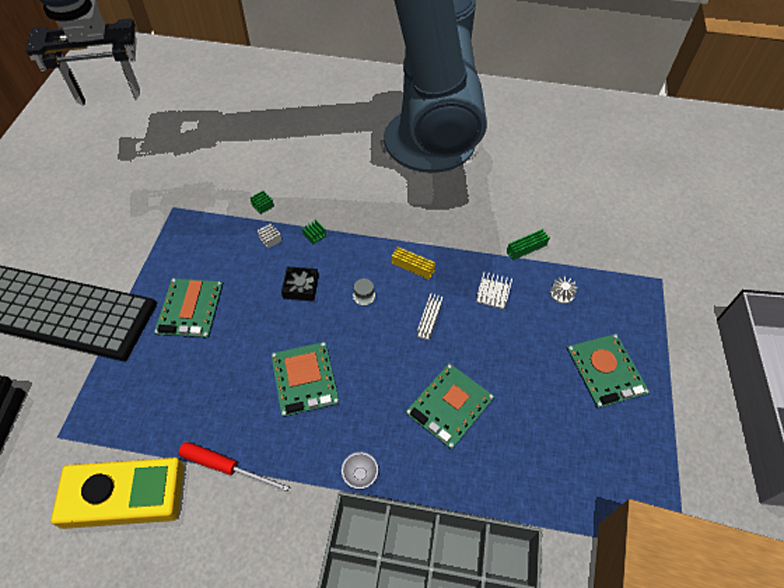

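The top view (shown at 1.4x) has the pads at round (143,258), small (304,185), large (473,187) and bar (627,249). The sinks are at large (273,328), round (188,346), bar (345,277) and small (569,359), with the fan at (507,294) and the jar at (428,296). The scene view agrees with this. Next I measure these.

```bash
cat > h.py <<'E'
import cv2,pickle,numpy as np
from scipy.spatial.transform import Rotation as R
def cam(c,s=None):
    "rotation and centre, camera to world"
    if 'rvec' in c:
        r=cv2.Rodrigues(c['rvec'])[0]; return r.T,-r.T@c['tvec']
    T=np.array(c['tool_from_camera']);W=np.array(s['ee_rot'])
    return W@T[:3,:3], W@T[:3,3]+np.array(s['position'])
def ray(c,uv,z,s=None):
    r,o=cam(c,s);uv=np.atleast_2d(uv).astype(float)
    d=np.c_[(uv[:,0]-c['cx'])/c['fx'],(uv[:,1]-c['cy'])/c['fy'],np.ones(len(uv))]@r.T
    return (o+d*((z-o[2])/d[:,2])[:,None])[:,:2]
def blobs(m,c,z,s=None,amin=100):
    out=[]
    for k in cv2.findContours(m,cv2.RETR_EXTERNAL,cv2.CHAIN_APPROX_NONE)[0]:
        if cv2.contourArea(k)<amin: continue
        p=k[:,0]; w=ray(c,p,z,s).astype(np.float32)
        (x,y),(a,b),t=cv2.minAreaRect(w)
        if a<b: a,b,t=b,a,t+90
        out.append((p.mean(0).round(),np.round([x,y]),np.round([a,b],1),round((t+90)%180-90,1)))
    return out
def copper(c): 
    f=c['frame'].astype(int);r,g,b=f[...,0],f[...,1],f[...,2]
    return cv2.morphologyEx(((r>140)&(r-b>50)&(g<r*0.7)&(g>60)).astype(np.uint8),cv2.MORPH_OPEN,np.ones((3,3)))
def white(c,lo=150,k=5):
    f=c['frame'].astype(int)
    m=((f.min(2)>lo)&(f.max(2)-f.min(2)<40)).astype(np.uint8)
    return cv2.morphologyEx(m,cv2.MORPH_CLOSE,np.ones((k,k)))
E
python3 - <<'E'
from h import *
for n in('top','scene'):
    c=pickle.load(open(n+'.pkl','rb'));print(n,cam(c)[1])
    print('pads');[print(*b) for b in blobs(copper(c),c,11)]
    m=white(c)
    # keep blobs on the blue mat: small ones only
    print('sinks');[print(*b) for b in blobs(m,c,22) if 28<b[2][0]<110 and b[2][1]<75]
E
```

```text
top [ 305.88500178   11.62898107 1172.09374422]
pads
[102. 184.] [522. 389.] [42.4 40.7] 89.7
[447. 178.] [ 531. -383.] [81.6 22.2] 6.4
[216. 132.] [639. 136.] [31.5 29.7] -25.7
[338. 134.] [ 635. -137.] [53.8 52.9] -63.8
sinks
[465. 284.] [ 288. -409.] [46.2 40.9] 89.4
[406. 256.] [ 355. -279.] [35.3 35. ] 47.6
[134. 247.] [380. 313.] [46.1 44. ] 80.1
[194. 234.] [407. 183.] [57.1 55.6] 82.4
[246. 197.] [488.  70.] [85.4 25. ] -8.1
scene [1096.54380667   91.53787835  987.46618768]
pads
[325. 283.] [641. 137.] [34.1 33.1] 61.0
[216. 263.] [ 637. -137.] [54.8 54.6] -65.2
[431. 257.] [523. 391.] [43.4 42.3] -79.5
[136. 214.] [ 532. -383.] [81.2 23.7] 6.3
sinks
[256. 337.] [799.   1.] [56.9 56.5] -45.8
[306. 225.] [493.  69.] [96.3 24. ] -8.6
[403. 207.] [389. 317.] [58.6 41.1] -26.3
[353. 207.] [412. 183.] [69.9 56.8] -6.5
```

The sizes match the specification. I'll start with the small sink and use the wrist camera to refine each position from above. First I need a helper that works out the move distances.

```bash
cat >> h.py <<'E'
def goto(s,x,y,z,yaw):
    "tool-axis shift and roll still needed: roll first, then shift"
    W=np.array(s['ee_rot']);cur=np.degrees(np.arctan2(W[1,0],W[0,0]))
    d=(yaw-cur+180)%360-180
    W2=R.from_euler('z',d,degrees=True).as_matrix()@W
    t=W2.T@(np.array([x,y,z])-s['position'])
    print('t',round(s['t'],2),'pos',np.round(s['position'],1),'yaw',round(cur,1),'w',round(s['width'],1),'| roll rad',round(-np.radians(d),3),'then shift mm',t.round(1))
if __name__=='__main__':
    import sys;from cell import env
    goto(env.sense(),*map(float,sys.argv[1:]))
E
python3 h.py 355 -279 222 47.6; python3 - <<'E'
from cell import imaging
print(imaging.capture('wrist')['tool_from_camera'])
E
```

```text
t 0.1 pos [ 231.8 -606.7  221.5] yaw 20.9 w 94.2 | roll rad -0.466 then shift mm [ 3.251e+02 -1.300e+02 -2.000e-01]
[[-2.08860273e-04 -9.65242674e-01 -2.61355191e-01  7.52327899e+01]
 [ 9.99999945e-01 -1.34013765e-04 -3.04200793e-04 -8.47237417e-01]
 [ 2.58602394e-04 -2.61355240e-01  9.65242649e-01 -1.62438581e+02]
 [ 0.00000000e+00  0.00000000e+00  0.00000000e+00  1.00000000e+00]]
```

```bash
python3 -m jog '[[0.6,0,0,0,-0.1165],[0.6,0,0,0,-0.1165],[0.6,0,0,0,-0.1165],[0.6,0,0,0,-0.1165]]' >/dev/null
python3 -m jog '[[0.6,0.0325,-0.013,0,0],[0.6,0.0325,-0.013,0,0],[0.6,0.0325,-0.013,0,0],[0.6,0.0325,-0.013,0,0],[0.6,0.0325,-0.013,0,0]]' >/dev/null
python3 -m jog '[[0.6,0.0325,-0.013,0,0],[0.6,0.0325,-0.013,0,0],[0.6,0.0325,-0.013,0,0],[0.6,0.0325,-0.013,0,0],[0.6,0.0325,-0.013,0,0]]'
python3 -m jog '[[0.6,0,0,0,0],[0.6,0,0,0,0]]'
cat > look.py <<'E'
from h import *; import sys
from cell import env,imaging
nm,z,md=sys.argv[1],float(sys.argv[2]),sys.argv[3]
s=env.sense();c=imaging.capture('wrist');pickle.dump((s,c),open(nm+'.pkl','wb'))
cv2.imwrite(f'pics/{nm}.png',c['frame'][:,:,::-1])
m=copper(c) if md=='pad' else white(c,150,13)
for b in blobs(m,c,z,s,800): print(*b)
E
python3 look.py w1 22 sink; python3 h.py 355 -279 20 47.6
```

```text
t: 1.55
position: [355.2, -278.1, 222.3]
ee_rot: [[0.675, 0.738, 0.0], [0.738, -0.675, 0.0], [0.0, -0.0, -1.0]]
contact_force: [0.4, 0.1, -0.3]
width: 56.5
grip_force: 0.0
t: 1.75
position: [355.2, -279.3, 222.4]
ee_rot: [[0.673, 0.739, -0.0], [0.739, -0.673, -0.0], [-0.0, 0.0, -1.0]]
contact_force: [-0.0, -0.2, -0.2]
width: 56.5
grip_force: 0.0
[280. 361.] [ 179. -472.] [252.4  66.3] -42.3
[514. 240.] [ 536. -549.] [231.3 159.4] 11.5
[294.  65.] [ 463. -183.] [47.6 35.7] -32.9
[148. 200.] [ 268. -179.] [428.1 380.4] -42.3
t 1.8 pos [ 354.9 -279.9  222.5] yaw 47.6 w 56.3 | roll rad 0.0 then shift mm [  0.8  -0.6 202.5]
```

View pics/w1.png

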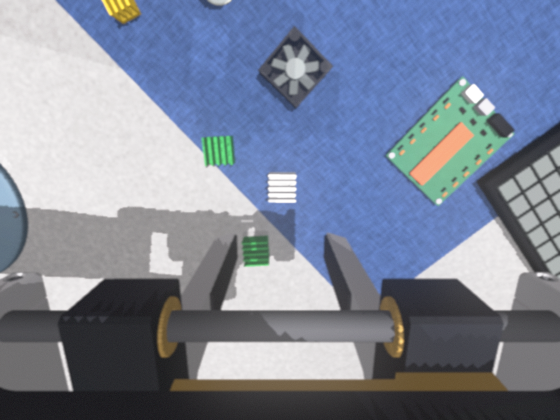

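The wrist view shows the small sink at (282,188), lined up with the image axes and lying across the mat edge. The green look-alikes are at (218,151) and (256,251). I'll measure the sink within a region of interest.

```bash
cat > roi.py <<'E'
from h import *; import sys
nm=sys.argv[1];z=float(sys.argv[2]);u0,v0,u1,v1,lo=map(int,sys.argv[3:8]);kk=int(sys.argv[8])
s,c=pickle.load(open(nm+'.pkl','rb'))
m=white(c,lo,kk);n=np.zeros_like(m);n[v0:v1,u0:u1]=m[v0:v1,u0:u1]
for b in blobs(n,c,z,s,200):print(lo,*b)
E
for l in 190 205 220 235; do python3 roi.py w1 24 255 160 310 215 $l 7;done
```

```text
190 [282. 188.] [ 356. -280.] [35.6 35.1] 47.7
205 [282. 188.] [ 356. -280.] [35.8 34.5] 47.1
220 [282. 188.] [ 356. -279.] [35.6 34. ] 47.7
235 [282. 188.] [ 356. -280.] [33.  32.8] 47.7
```

The close-up gives (356,-280) at 47.7°, which agrees with the top view. I'll descend, grip and lift.

```bash
python3 -m jog '[[0.6,0.001,0,0.045,0],[0.6,0,0,0.045,0],[0.6,0,0,0.045,0],[0.6,0,0,0.045,0],[0.6,0,0,0.022,0]]' >/dev/null
python3 -m jog '[[0.6,0,0,0,0],[0.25,0,0,0,0],[0.25,0,0,0,0],[0.25,0,0,0,0],[0.25,0,0,0,0]]' 25
python3 -m jog '[[0.25,0,0,0,0],[0.25,0,0,0,0]]'
```

```text
t: 2.8
position: [355.7, -279.2, 20.7]
ee_rot: [[0.675, 0.738, 0.0], [0.738, -0.675, -0.0], [-0.0, 0.001, -1.0]]
contact_force: [1.4, -0.7, -0.8]
width: 33.9
grip_force: 25.0
t: 3.0
position: [355.8, -279.0, 20.7]
ee_rot: [[0.674, 0.739, 0.0], [0.739, -0.674, -0.0], [-0.0, 0.0, -1.0]]
contact_force: [-1.0, 0.3, 1.0]
width: 34.1
grip_force: 25.0
```

```bash
python3 -m jog '[[0.25,0,0,-0.02,0],[0.25,0,0,-0.04,0],[0.25,0,0,-0.04,0],[0.25,0,0,-0.04,0],[0.25,0,0,0,0]]'
python3 h.py 640 136.5 200 62.5
```

```text
t: 3.5
position: [358.2, -281.7, 166.5]
ee_rot: [[0.674, 0.739, 0.007], [0.739, -0.674, -0.009], [-0.002, 0.012, -1.0]]
contact_force: [0.4, -0.4, 0.1]
width: 34.2
grip_force: 25.0
t 3.5 pos [ 358.2 -281.7  166.5] yaw 47.6 w 34.2 | roll rad -0.26 then shift mm [501.   57.3 -33.8]
```

```bash
python3 -m jog '[[0.25,0,0,-0.02,-0.13],[0.25,0,0,-0.02,-0.13],[0.25,0.042,0.005,0,0],[0.25,0.042,0.005,0,0],[0.25,0.042,0.005,0,0]]' >/dev/null
python3 -m jog '[[0.25,0.042,0.005,0,0],[0.25,0.042,0.005,0,0],[0.25,0.042,0.005,0,0],[0.25,0.042,0.005,0,0],[0.25,0.042,0.005,0,0]]' >/dev/null
python3 -m jog '[[0.25,0.042,0.005,0,0],[0.25,0.042,0.005,0,0],[0.25,0.042,0.005,0,0],[0.25,0,0,0,0],[0.25,0,0,0,0]]'
python3 look.py w2 11 pad;python3 h.py 640 136.5 32 62.5
```

```text
t: 5.0
position: [617.2, 106.2, 198.7]
ee_rot: [[0.46, 0.888, -0.003], [0.888, -0.46, -0.0], [-0.001, -0.002, -1.0]]
contact_force: [0.6, -0.9, -0.4]
width: 33.7
grip_force: 25.0
t 5.05 pos [617.  105.4 199. ] yaw 62.5 w 33.8 | roll rad 0.0 then shift mm [ 38.4   6.3 167. ]
```

View pics/w2.png

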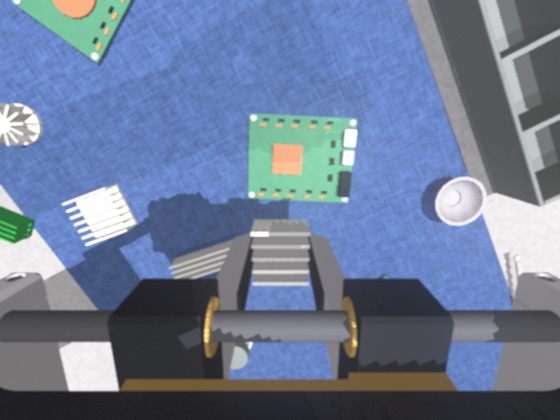

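The small pad shows at (288,159), and the sink is held level between the fingers at (280,255). The move stopped 38 mm short of the pad. I'll measure the pad again with a lower area limit.

```bash
sed -i 's/s,800/s,400/' look.py; python3 - <<'E'
from h import *
s,c=pickle.load(open('w2.pkl','rb'));[print(*b) for b in blobs(copper(c),c,11,s,400)]
E
python3 - <<'E'
from h import *
s,c=pickle.load(open('w2.pkl','rb'));print(c['frame'][159,288],c['frame'][150,280],c['frame'][5,70])
f=c['frame'].astype(int);m=((f[...,0]>140)&(f[...,0]-f[...,2]>40)&(f[...,0]-f[...,1]>30)).astype(np.uint8)
[print(*b) for b in blobs(m,c,11,s,400)]
E
```

```text
[250 177 136] [250 177 137] [252 181 135]
[287. 159.] [640. 137.] [34.2 34.2] 59.5
[75.  6.] [515. 377.] [43.7 15.5] -27.5
```

```bash
sed -i 's/return cv2.morphologyEx(((r>140).*/return ((r>140)\&(r-b>40)\&(r-g>30)).astype(np.uint8)/' h.py
python3 h.py 640 137 32 60.3
python3 -m jog '[[0.25,0.02,0.003,0,0.039],[0.25,0.02,0.003,0.03,0],[0.25,0,0,0.04,0],[0.25,0,0,0.04,0],[0.25,0,0,0,0]]'
python3 h.py 640 137 32 60.3
```

```text
t 5.05 pos [617.  105.4 199. ] yaw 62.5 w 33.8 | roll rad 0.039 then shift mm [ 39.    4.6 167. ]
t: 5.55
position: [636.8, 136.3, 83.5]
ee_rot: [[0.497, 0.867, -0.013], [0.868, -0.497, -0.001], [-0.007, -0.011, -1.0]]
contact_force: [-0.6, 0.1, -1.6]
width: 33.9
grip_force: 25.0
t 5.55 pos [636.8 136.3  83.5] yaw 60.2 w 33.9 | roll rad -0.002 then shift mm [ 2.6  3.  51.5]
```

```bash
python3 -m jog '[[0.25,0,0,0.02,0],[0.25,0,0,0.01,0],[0.25,0,0,0,0],[0.25,0,0,0,0],[0.25,0,0,0,0]]'
python3 h.py 640 137 32 60.3
```

```text
t: 6.05
position: [643.2, 137.7, 62.2]
ee_rot: [[0.496, 0.868, 0.002], [0.868, -0.496, 0.0], [0.001, 0.002, -1.0]]
contact_force: [0.8, 0.0, 0.7]
width: 33.6
grip_force: 25.0
t 6.05 pos [643.2 137.7  62.2] yaw 60.3 w 33.6 | roll rad -0.001 then shift mm [-2.2 -2.5 30.2]
```

```bash
python3 -m jog '[[0.25,0,0,0.01,0],[0.25,0,0,0.01,0],[0.25,0,0,0.004,0],[0.25,0,0,0,0],[0.25,0,0,0,0]]'
python3 h.py 640 137 32 60.3
```

```text
t: 6.55
position: [642.2, 137.8, 36.2]
ee_rot: [[0.496, 0.868, -0.0], [0.868, -0.496, -0.0], [-0.0, -0.0, -1.0]]
contact_force: [-0.3, 0.1, -0.2]
width: 33.9
grip_force: 25.0
t 6.55 pos [642.2 137.8  36.2] yaw 60.3 w 33.9 | roll rad -0.001 then shift mm [-1.8 -1.5  4.2]
```

```bash
python3 -m jog '[[0.25,-0.0015,-0.0015,0.002,0],[0.25,0,0,0.002,0],[0.25,0,0,0.001,0],[0.25,0,0,0,0]]'
python3 -m jog '[[0.5,0,0,0,0],[0.5,0,0,0,0],[0.5,0,0,0,0],[0.5,0,0,0,0],[0.55,0,0,0,0]]'
python3 h.py 380 314 222 60.3
```

```text
t: 6.95
position: [640.3, 137.3, 31.7]
ee_rot: [[0.496, 0.868, 0.0], [0.868, -0.496, -0.0], [0.0, 0.0, -1.0]]
contact_force: [-1.3, 0.6, 1.5]
width: 33.5
grip_force: 25.0
t: 7.45
position: [640.2, 137.2, 31.4]
ee_rot: [[0.496, 0.868, -0.0], [0.868, -0.496, 0.0], [0.0, -0.0, -1.0]]
contact_force: [-0.0, 0.4, -0.4]
width: 50.5
grip_force: 0.0
t 7.45 pos [640.2 137.2  31.4] yaw 60.3 w 50.5 | roll rad -0.001 then shift mm [  24.6 -313.6 -190.6]
```

Small sink placed. Next is the round sink.

```bash
python3 -m jog '[[0.55,0,0,-0.02,0],[0.75,0,0,-0.04,0],[0.75,0,0,-0.045,0],[0.75,0,0,-0.045,0],[0.75,0,0,-0.04,0]]' >/dev/null
python3 -m jog '[[0.75,0.003,-0.039,0,0],[0.75,0.003,-0.039,0,0],[0.75,0.003,-0.039,0,0],[0.75,0.003,-0.039,0,0],[0.75,0.003,-0.039,0,0]]' >/dev/null
python3 -m jog '[[0.75,0.003,-0.039,0,0],[0.75,0.003,-0.039,0,0],[0.75,0.003,-0.039,0,0],[0.75,0,0,0,0],[0.75,0,0,0,0]]'
python3 look.py w3 24 sink;python3 h.py 380 314 20 60.3
python3 - <<'E'
from h import *;from cell import imaging
c=imaging.capture('top');cv2.imwrite('pics/top1.png',cv2.resize(c['frame'][40:280,60:500,::-1],None,fx=1.7,fy=1.7,interpolation=cv2.INTER_CUBIC))
for b in blobs(white(c),c,35): print(*b)
E
```

```text
t: 8.95
position: [381.0, 313.1, 221.7]
ee_rot: [[0.495, 0.869, 0.001], [0.869, -0.495, 0.0], [0.0, 0.001, -1.0]]
contact_force: [0.1, -0.4, 0.2]
width: 70.2
grip_force: 0.0
[252. 364.] [216.  99.] [252.8  86.4] -29.0
[251. 297.] [273. 206.] [125.4  51.8] -31.0
[333. 268.] [388. 183.] [59.5 19.9] 80.4
[247. 241.] [306. 274.] [71.8 20.5] -89.9
[529. 209.] [640. 135.] [52.6 38.2] -29.7
[280. 186.] [383. 317.] [47.9 46. ] 60.3
[113. 139.] [227. 435.] [422.6 287. ] 46.5
t 9.0 pos [381.7 312.7 221.7] yaw 60.3 w 70.8 | roll rad -0.001 then shift mm [  0.3  -2.2 201.7]
[164. 340.] [185. 243.] [33.  24.5] 23.0
[ 16. 371.] [127. 545.] [201.   80.6] 9.8
[552. 297.] [ 264. -590.] [44.7 32. ] -18.5
[376. 331.] [ 165. -187.] [822.4 293.5] 89.2
[134. 247.] [380. 309.] [44.5 41.8] 75.5
[194. 234.] [406. 181.] [56.4 54.7] 82.4
[246. 197.] [486.  69.] [83.9 24.7] -8.0
[533. 234.] [ 418. -555.] [220.6 127.4] -3.8
[215. 129.] [639. 138.] [33.9 30.4] 58.8
[ 24. 133.] [618. 555.] [295.6 115.1] 0.4
[498.  50.] [ 824. -509.] [59.4 22.2] -12.8
[342.  45.] [ 845. -150.] [87.8 35.9] 81.4
[482.  44.] [ 840. -474.] [67.  34.1] -30.8
[492.  17.] [ 899. -495.] [101.6  93.3] -90.0
[368.  19.] [ 887. -223.] [180.2 117. ] -90.0
[308.   9.] [917. -81.] [115.9  56.3] -90.0
[136.  31.] [881. 316.] [127.9  78.8] -0.1
```

View pics/w3.png

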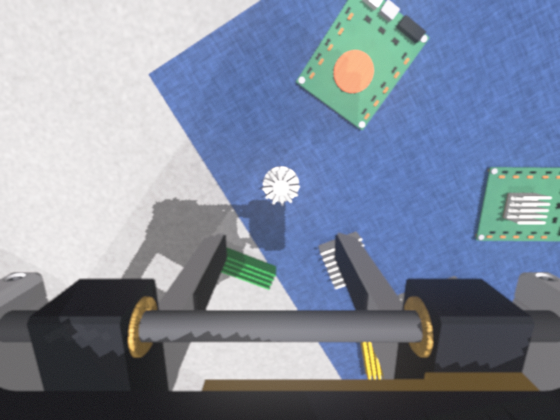

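The wrist view shows the round sink at (281,186) between the finger lines, with the green bar well behind it at (250,268). The small sink sits on its pad; the top view puts it at (639,138). I'll grip the round sink now.

```bash
python3 -m jog '[[0.75,0.002,-0.001,0.045,0],[0.75,0,0,0.045,0],[0.75,0,0,0.045,0],[0.75,0,0,0.045,0],[0.75,0,0,0.021,0]]' >/dev/null
python3 -m jog '[[0.75,0,0,0,0],[0.38,0,0,0,0],[0.38,0,0,0,0],[0.38,0,0,0,0],[0.38,0,0,0,0]]' 25
python3 -m jog '[[0.38,0,0,0,0],[0.38,0,0,0,0]]'
```

```text
t: 10.05
position: [381.7, 315.0, 20.7]
ee_rot: [[0.496, 0.868, 0.001], [0.868, -0.496, 0.0], [0.0, 0.0, -1.0]]
contact_force: [0.4, -0.3, 0.3]
width: 45.4
grip_force: 25.0
t: 10.25
position: [381.5, 315.1, 20.7]
ee_rot: [[0.496, 0.868, 0.001], [0.868, -0.496, 0.0], [0.0, 0.0, -1.0]]
contact_force: [1.7, -0.3, 0.4]
width: 45.7
grip_force: 25.0
```

```bash
python3 -m jog '[[0.38,0,0,-0.02,0],[0.38,0,0,-0.04,0],[0.38,0,0,-0.04,0],[0.38,0,0,-0.04,0],[0.38,0,0,-0.02,0]]' >/dev/null
python3 h.py 522 390 200 60.3
python3 -m jog '[[0.38,0.03,0.0195,0,0],[0.38,0.035,0.0225,0,0],[0.38,0.035,0.0225,0,0],[0.38,0.033,0.021,0,0],[0.38,0,0,0,0]]' >/dev/null
python3 -m jog '[[0.38,0,0,0,0],[0.38,0,0,0,0]]' >/dev/null
python3 look.py w4 11 pad; python3 h.py 522 390 32 60.3
```

```text
t 10.75 pos [382.6 315.9 184.4] yaw 60.3 w 45.5 | roll rad -0.0 then shift mm [133.6  84.4 -14.8]
[281. 191.] [522. 390.] [44.9 44.6] -29.7
t 11.5 pos [520.4 387.8 180.5] yaw 60.3 w 45.6 | roll rad -0.0 then shift mm [  2.7   0.4 148.5]
```

The wrist camera also puts the round pad at (522,390). I'll lower the sink.

```bash
python3 -m jog '[[0.38,0.003,0,0.04,0],[0.38,0,0,0.04,0],[0.38,0,0,0.03,0],[0.38,0,0,0.02,0],[0.38,0,0,0.006,0]]' >/dev/null
python3 -m jog '[[0.38,0,0,0.003,0],[0.38,0,0,0,0],[0.38,0,0,0,0],[0.38,0,0,0,0]]'
python3 h.py 522 390 32 60.3
```

```text
t: 12.4
position: [523.8, 391.2, 42.9]
ee_rot: [[0.496, 0.868, 0.002], [0.868, -0.496, 0.001], [0.002, 0.001, -1.0]]
contact_force: [0.1, -0.1, -0.3]
width: 45.7
grip_force: 25.0
t 12.4 pos [523.8 391.2  42.9] yaw 60.3 w 45.7 | roll rad -0.001 then shift mm [-1.9 -1.  10.9]
```

```bash
python3 -m jog '[[0.38,-0.001,-0.001,0.005,0],[0.38,0,0,0.003,0],[0.38,0,0,0.002,0],[0.38,0,0,0.0015,0],[0.38,0,0,0,0]]'
python3 -m jog '[[0.6,0,0,0,0],[0.62,0,0,0,0],[0.62,0,0,0,0],[0.62,0,0,0,0],[0.62,0,0,0,0]]'
python3 h.py 407 182 222 82.5
```

```text
t: 12.9
position: [521.5, 390.4, 31.7]
ee_rot: [[0.496, 0.868, -0.001], [0.868, -0.496, -0.001], [-0.002, -0.001, -1.0]]
contact_force: [-5.9, -3.8, 10.8]
width: 45.5
grip_force: 25.0
t: 13.4
position: [521.6, 390.3, 29.7]
ee_rot: [[0.496, 0.868, -0.0], [0.868, -0.496, -0.0], [-0.0, -0.0, -1.0]]
contact_force: [0.4, -0.3, 0.2]
width: 58.5
grip_force: 0.0
t 13.4 pos [521.6 390.3  29.7] yaw 60.3 w 58.5 | roll rad -0.388 then shift mm [-221.5  -86.4 -192.2]
```

```bash
python3 -m jog '[[0.62,0,0,-0.02,0],[0.62,0,0,-0.042,0],[0.85,0,0,-0.045,-0.129],[0.85,0,0,-0.045,-0.129],[0.85,0,0,-0.04,-0.13]]' >/dev/null
python3 -m jog '[[0.85,-0.037,-0.0145,0,0],[0.85,-0.037,-0.0145,0,0],[0.85,-0.037,-0.0145,0,0],[0.85,-0.037,-0.0145,0,0],[0.85,-0.037,-0.0145,0,0]]' >/dev/null
python3 -m jog '[[0.85,-0.037,-0.0145,0,0],[0.85,0,0,0,0],[0.85,0,0,0,0],[0.85,0,0,0,0]]'
python3 look.py w5 25 sink;python3 h.py 407 182 20 82.5
```

```text
t: 14.8
position: [407.0, 182.2, 222.3]
ee_rot: [[0.13, 0.991, 0.001], [0.991, -0.13, 0.0], [0.0, 0.001, -1.0]]
contact_force: [-0.2, 0.2, 0.4]
width: 80.0
grip_force: 0.0
[336. 351.] [456. -69.] [43.1 36.6] -7.5
[203. 367.] [254. -68.] [131.2  86.2] -7.5
[216. 290.] [292.  62.] [78.1 48.3] 90.0
[332. 263.] [464.  74.] [41.9 30. ] -13.8
[474. 195.] [645. 146.] [56.4 50.1] 60.4
[282. 188.] [408. 182.] [59.6 58.1] 82.5
[106. 148.] [210. 241.] [375.8 267.2] 68.6
t 14.85 pos [407.  182.3 222.2] yaw 82.5 w 79.6 | roll rad 0.001 then shift mm [ -0.3   0.  202.2]
```

View pics/w5.png

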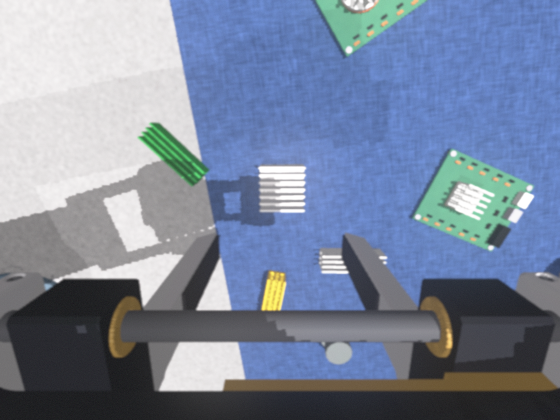

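The large sink is at (282,188), centred between the fingers and square to them. The green bar's near end at (205,175) leaves about 60 mm of clearance. I'll grip it.

```bash
python3 -m jog '[[0.85,0,0,0.045,0],[0.85,0,0,0.045,0],[0.85,0,0,0.045,0],[0.85,0,0,0.045,0],[0.85,0,0,0.021,0]]' >/dev/null
python3 -m jog '[[0.85,0,0,0,0],[0.5,0,0,0,0],[0.5,0,0,0,0],[0.5,0,0,0,0],[0.5,0,0,0,0]]' 30
python3 -m jog '[[0.5,0,0,0,0],[0.5,0,0,0,0]]'
python3 -m jog '[[0.5,0,0,-0.02,0],[0.5,0,0,-0.04,0],[0.5,0,0,-0.04,0],[0.5,0,0,-0.04,0],[0.5,0,0,-0.02,0]]'
python3 h.py 636 -137 180 26
```

```text
t: 15.85
position: [406.7, 181.8, 21.2]
ee_rot: [[0.13, 0.991, 0.001], [0.991, -0.13, 0.0], [0.0, 0.001, -1.0]]
contact_force: [0.6, 0.3, 0.4]
width: 55.8
grip_force: 30.0
t: 16.05
position: [406.7, 181.7, 21.2]
ee_rot: [[0.131, 0.991, 0.001], [0.991, -0.131, 0.0], [0.0, 0.001, -1.0]]
contact_force: [-0.3, -0.5, 1.2]
width: 55.8
grip_force: 30.0
t: 16.55
position: [407.8, 181.8, 184.7]
ee_rot: [[0.131, 0.991, 0.005], [0.991, -0.131, 0.001], [0.002, 0.005, -1.0]]
contact_force: [0.1, -0.9, -1.5]
width: 55.9
grip_force: 30.0
t 16.55 pos [407.8 181.8 184.7] yaw 82.5 w 55.9 | roll rad 0.986 then shift mm [ 65.3 386.6   6.8]
```

```bash
python3 -m jog '[[0.5,0,0,0,0.123],[0.5,0,0,0,0.123],[0.5,0,0,0,0.123],[0.5,0,0,0,0.123],[0.5,0,0,0,0.123]]' >/dev/null
python3 -m jog '[[0.5,0,0,0,0.123],[0.5,0,0,0,0.123],[0.5,0,0,0,0.125],[0.5,0.006,0.038,0,0],[0.5,0.0065,0.038,0,0]]' >/dev/null
python3 -m jog '[[0.5,0.0065,0.039,0,0],[0.5,0.0065,0.039,0,0],[0.5,0.0065,0.039,0,0],[0.5,0.0065,0.039,0,0],[0.5,0.0065,0.039,0,0]]' >/dev/null
python3 -m jog '[[0.5,0.0065,0.039,0,0],[0.5,0.0065,0.039,0,0],[0.5,0.0065,0.037,0,0],[0.5,0,0,0,0],[0.5,0,0,0,0]]' >/dev/null
python3 look.py w6 11 pad;python3 h.py 636 -137 32 26
```

```text
[282. 185.] [ 642. -135.] [55.9 43. ] -65.2
[456.  79.] [ 822. -249.] [101.7  28.6] 80.4
[524.  61.] [ 863. -296.] [97.1 64.1] 51.0
t 18.6 pos [ 632.9 -136.5  180.3] yaw 26.0 w 55.8 | roll rad -0.0 then shift mm [  2.7   2.  148.3]
```

View pics/w6.png

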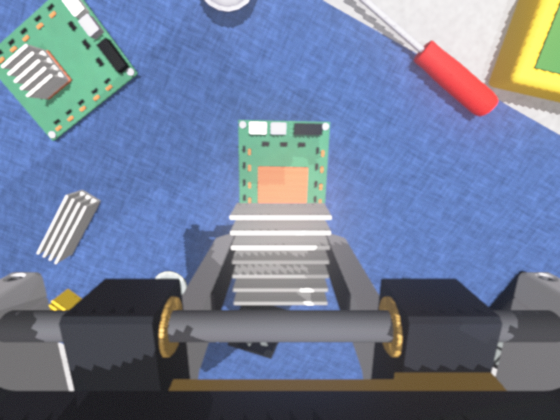

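The large board is square to the tool. The pad's visible part, (258–308, 167–203), is 43 mm deep because the sink hides its near edge. Allowing for that, its centre is about (636,-137.5), as measured before. I'll lower the sink.

```bash
python3 -m jog '[[0.5,0.001,0.001,0.04,0],[0.5,0,0,0.04,0],[0.5,0,0,0.03,0],[0.5,0,0,0.02,0],[0.5,0,0,0.006,0]]' >/dev/null
python3 -m jog '[[0.5,0,0,0.002,0],[0.5,0,0,0,0],[0.5,0,0,0,0],[0.5,0,0,0,0]]'
python3 h.py 636 -137.3 32.2 25.5
```

```text
t: 19.5
position: [635.8, -137.7, 44.4]
ee_rot: [[0.899, 0.438, 0.002], [0.438, -0.899, -0.001], [0.002, 0.002, -1.0]]
contact_force: [0.4, 0.2, -0.4]
width: 56.0
grip_force: 30.0
t 19.5 pos [ 635.8 -137.7   44.4] yaw 26.0 w 56.0 | roll rad 0.009 then shift mm [ 0.3 -0.3 12.2]
```

```bash
python3 -m jog '[[0.5,0,0,0.005,0.009],[0.5,0,0,0.003,0],[0.5,0,0,0.002,0],[0.5,0,0,0.002,0],[0.5,0,0,0,0]]'
python3 -m jog '[[0.5,0,0,0.001,0],[0.72,0,0,0,0],[0.75,0,0,0,0],[0.75,0,0,0,0],[0.75,0,0,0,0]]'
python3 h.py 488 70 222 -8
```

```text
t: 20.0
position: [635.0, -137.5, 32.3]
ee_rot: [[0.903, 0.43, -0.001], [0.43, -0.903, 0.0], [-0.001, -0.001, -1.0]]
contact_force: [-4.3, 2.0, 8.9]
width: 56.0
grip_force: 30.0
t: 20.5
position: [634.8, -137.4, 29.6]
ee_rot: [[0.903, 0.43, -0.0], [0.43, -0.903, 0.0], [-0.0, -0.0, -1.0]]
contact_force: [-0.1, -0.0, -1.4]
width: 70.3
grip_force: 0.0
t 20.5 pos [ 634.8 -137.4   29.6] yaw 25.5 w 70.3 | roll rad 0.584 then shift mm [-174.3 -185.1 -192.3]
```

```bash
python3 -m jog '[[0.75,0,0,-0.02,0],[0.75,0,0,-0.042,0],[0.55,0,0,-0.045,0.146],[0.55,0,0,-0.045,0.146],[0.55,0,0,-0.04,0.146]]' >/dev/null
python3 -m jog '[[0.55,0,0,0,0.146],[0.55,-0.029,-0.031,0,0],[0.55,-0.029,-0.031,0,0],[0.55,-0.029,-0.031,0,0],[0.55,-0.029,-0.031,0,0]]' >/dev/null
python3 -m jog '[[0.55,-0.029,-0.031,0,0],[0.55,-0.029,-0.030,0,0],[0.55,0,0,0,0],[0.55,0,0,0,0],[0.55,0,0,0,0]]' >/dev/null
python3 look.py w7 25 sink;python3 h.py 488 70 20 -8
```

```text
[500. 349.] [ 201. -208.] [102.4  43.3] -22.6
[ 67. 358.] [278. 414.] [110.6  25.6] -5.8
[280. 349.] [246. 105.] [291.8  94. ] 82.4
[293. 307.] [323.  76.] [114.2  15.8] 82.0
[513. 287.] [ 300. -219.] [139.4  54.1] -88.6
[385. 196.] [460. -59.] [51.9 40.5] 42.4
[ 21. 199.] [520. 394.] [68.5 49.4] -85.2
[485. 181.] [ 461. -183.] [48.9 45.6] 4.2
[280. 187.] [490.  70.] [87.4 27. ] -8.8
[199.  64.] [640. 139.] [41.3 37.1] 60.2
[444.  42.] [ 628. -131.] [94.7 76.3] -65.3
t 22.05 pos [489.  69. 222.] yaw -8.1 w 52.1 | roll rad -0.001 then shift mm [ -1.2  -0.9 202. ]
```

View pics/w7.png

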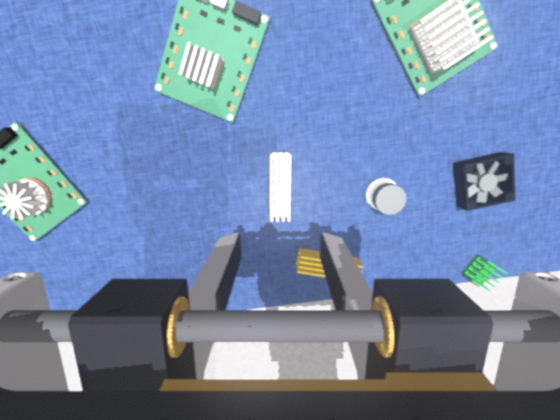

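The bar shows at (280,187), square between the fingers. The jar at (385,196) leaves plenty of room. The other three sinks all look seated on their pads. I'll grip the bar.

```bash
python3 -m jog '[[0.55,0,-0.001,0.045,0.008],[0.55,0,0,0.045,0],[0.55,0,0,0.045,0],[0.55,0,0,0.045,0],[0.55,0,0,0.021,0]]' >/dev/null
python3 -m jog '[[0.55,0,0,0,0],[0.15,0,0,0,0],[0.15,0,0,0,0],[0.15,0,0,0,0],[0.15,0,0,0,0]]' 30
python3 -m jog '[[0.15,0,0,0,0],[0.15,0,0,0,0]]'
python3 -m jog '[[0.15,0,0,-0.02,0],[0.15,0,0,-0.04,0],[0.15,0,0,-0.04,0],[0.15,0,0,-0.04,0],[0.15,0,0,-0.02,0]]' >/dev/null
python3 h.py 531.5 -383 180 6.3
```

```text
t: 23.05
position: [488.7, 70.6, 21.2]
ee_rot: [[0.989, -0.147, 0.001], [-0.147, -0.989, -0.0], [0.001, 0.0, -1.0]]
contact_force: [0.3, -1.1, -0.6]
width: 23.9
grip_force: 30.0
t: 23.25
position: [488.7, 70.8, 21.2]
ee_rot: [[0.989, -0.147, 0.001], [-0.147, -0.989, -0.0], [0.001, 0.0, -1.0]]
contact_force: [0.7, -1.3, 0.1]
width: 23.7
grip_force: 30.0
t 23.75 pos [489.9  70.9 184.9] yaw -8.4 w 24.0 | roll rad -0.257 then shift mm [ -8.5 455.7   4.6]
```

```bash
python3 -m jog '[[0.15,0,0,0,-0.128],[0.15,0,0,0,-0.128],[0.15,0,0.038,0,0],[0.15,-0.001,0.038,0,0],[0.15,-0.001,0.038,0,0]]' >/dev/null
python3 -m jog '[[0.15,-0.001,0.038,0,0],[0.15,-0.001,0.038,0,0],[0.15,-0.001,0.038,0,0],[0.15,-0.001,0.038,0,0],[0.15,-0.001,0.038,0,0]]' >/dev/null
python3 -m jog '[[0.15,-0.001,0.038,0,0],[0.15,0,0.038,0,0],[0.15,0,0.038,0,0],[0.15,0,0.037,0,0],[0.15,0,0,0,0]]' >/dev/null
python3 -m jog '[[0.15,0,0,0,0],[0.15,0,0,0,0]]' >/dev/null
python3 look.py w8 11 pad;python3 h.py 531.5 -383 32 6.3
```

```text
[283. 168.] [ 559. -381.] [26.  23.5] 5.9
t 25.5 pos [ 529.9 -381.   180.7] yaw 6.3 w 23.6 | roll rad -0.0 then shift mm [  1.5   2.3 148.7]
```

View pics/w8.png

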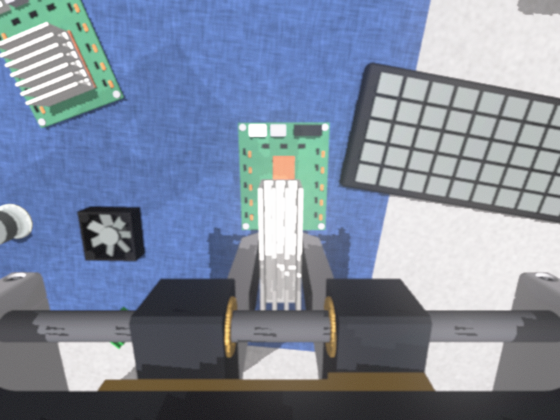

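The pad's visible end is at (283,168). Working back from it, the pad centre is about (530,-384), against (531.5,-383) from the fixed cameras, and the alignment is good. I'll lower to (531,-383.5).

```bash
python3 -m jog '[[0.15,0,0.001,0.04,0],[0.15,0,0,0.04,0],[0.15,0,0,0.03,0],[0.15,0,0,0.02,0],[0.15,0,0,0.006,0]]' >/dev/null
python3 -m jog '[[0.15,0,0,0.002,0],[0.15,0,0,0,0],[0.15,0,0,0,0],[0.15,0,0,0,0]]'
python3 h.py 531 -383.5 32.2 6.3
```

```text
t: 26.4
position: [530.7, -383.9, 44.4]
ee_rot: [[0.994, 0.109, 0.002], [0.109, -0.994, -0.002], [0.002, 0.002, -1.0]]
contact_force: [0.3, 0.3, -0.8]
width: 24.0
grip_force: 30.0
t 26.4 pos [ 530.7 -383.9   44.4] yaw 6.2 w 24.0 | roll rad -0.001 then shift mm [ 0.3 -0.4 12.2]
```

```bash
python3 -m jog '[[0.15,0,0,0.005,0],[0.15,0,0,0.003,0],[0.15,0,0,0.002,0],[0.15,0,0,0.002,0],[0.15,0,0,0,0]]'
python3 -m jog '[[0.15,0,0,0.001,0],[0.4,0,0,0,0],[0.45,0,0,0,0],[0.45,0,0,0,0],[0.45,0,0,0,0]]'
python3 -m jog '[[0.45,0,0,-0.02,0],[0.45,0,0,-0.04,0],[0.45,0,0,-0.045,0],[0.45,0,0,-0.045,0],[0.45,0,0,-0.04,0]]' >/dev/null
python3 -m jog '[[0.45,-0.04,0.01,0,0],[0.45,-0.04,0.01,0,0],[0.45,-0.04,0.01,0,0],[0.45,-0.03,0.01,0,0],[0.45,0,0,0,0]]' >/dev/null
python3 -m jog '[[0.45,0,0,0,0],[0.45,0,0,0,0],[0.45,0,0,0,0]]'
python3 - <<'E'
from h import *;from cell import imaging
for n in('top','scene'):
    c=imaging.capture(n);f=c['frame'][:,:,::-1]
    cv2.imwrite(f'pics/{n}2.png',cv2.resize(f[60:300,60:500] if n=='top' else f[120:360,60:500],None,fx=1.8,fy=1.8,interpolation=cv2.INTER_CUBIC))
    print(n);[print(*b) for b in blobs(white(c),c,35) if 28<b[2][0]<100 and b[2][1]<75 and b[1][0]>480]
E
```

```text
t: 26.9
position: [530.0, -383.4, 32.2]
ee_rot: [[0.994, 0.109, -0.001], [0.109, -0.994, 0.001], [-0.001, -0.001, -1.0]]
contact_force: [-4.0, 3.4, 7.7]
width: 23.8
grip_force: 30.0
t: 27.4
position: [529.8, -383.2, 29.6]
ee_rot: [[0.994, 0.109, -0.0], [0.109, -0.994, 0.0], [-0.0, -0.0, -1.0]]
contact_force: [0.4, 0.3, 0.4]
width: 41.9
grip_force: 0.0
t: 28.7
position: [386.2, -438.8, 219.8]
ee_rot: [[0.994, 0.11, 0.0], [0.11, -0.994, 0.0], [0.0, -0.0, -1.0]]
contact_force: [-0.7, 0.5, -0.0]
width: 42.3
grip_force: 0.0
top
[100. 184.] [518. 387.] [48.2 43.4] 58.8
[451. 175.] [ 532. -385.] [82.4 24.3] 6.4
[215. 129.] [638. 138.] [34.6 30.9] 58.8
[338. 131.] [ 634. -136.] [56.7 55.8] -63.4
scene
[255. 340.] [809.   3.] [68.2 55.1] 12.6
[326. 280.] [643. 136.] [41.5 34.8] -29.8
[215. 258.] [ 633. -137.] [57.2 54. ] 25.5
[433. 254.] [527. 389.] [56.3 43.7] -26.5
[133. 210.] [ 535. -383.] [97.3 28.3] 10.1
```

View pics/top2.png

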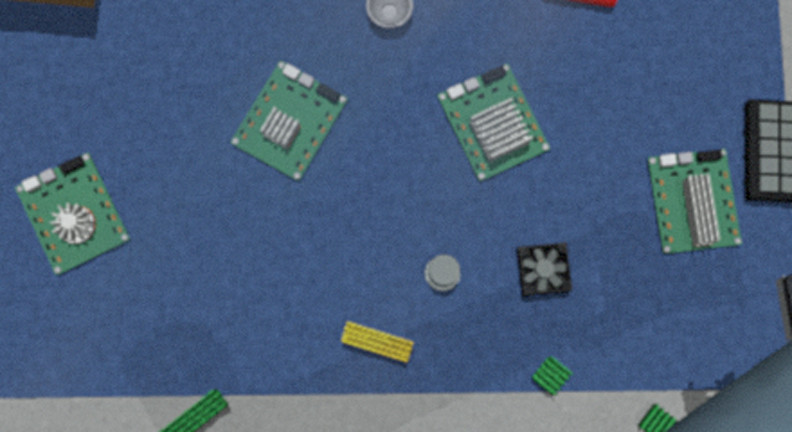

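View pics/scene2.png

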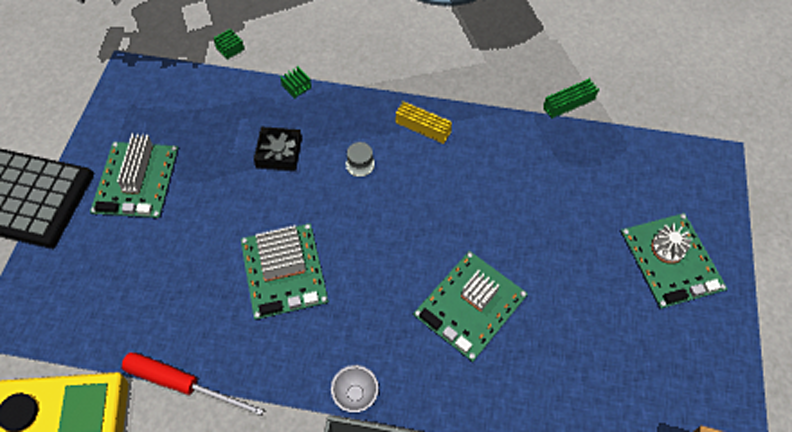

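Both views show all four sinks flat on their own pads, within about 5 mm and aligned with the pad edges. The fan and jar have not moved. I'm handing the job in.

```bash
python3 -c "
from cell import env
print(env.close_job())"
```

```text
the job is handed in; nothing more can be done
None
```

I placed all four heat sinks fins up on their matching pads, left the fan and paste jar where they were, and handed the job in at about 29 s on the robot's clock; no verdict was shown.

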